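Shut the feed valve and hold the strainer flap at its balance point

ROBOT

A 6-joint arm with a two-finger parallel gripper is mounted at the origin on a cart in front of the work surface, level with it; the furniture and walls round the work are solid. World frame = base frame: x ahead of the robot, y to its left, z up, the work surface at z = 0. Lengths are in m, angles in rad, forces in N, time in s.
With the tool pointing down it reaches from about 0.375 to 0.9 m from the base axis. Payload 3.1 kg.
Tool frame: the origin (TCP) lies at the centre of the arm's flange, where the gripper is bolted on; the fingertips stand 182 mm ahead of it and the grasp point (between the pads) lies 164 mm ahead of it; z points along the fingers, y is the line along which they close (so a half turn about z gives the same grasp; the last joint's range is limited). The gripper opens to 87 mm and grips with 3 to 60 N. Pads are 19 mm wide; open, the fingers measure 117 mm over their backs; the gripper's body (75 mm by 190 mm) begins 51 mm behind the grasp point.
Start: joints at [-1.425, 0.527, 1.433, -0, 1.181, -0.178], TCP at [0.199, -0.592, 0.405] pointing down, gripper open.
Joint ranges: [-3.08, 3.08], [-0.75, 2.2], [0.22, 2.44], [-1.43, 4.57], [0, 2.65], [-2.85, 2.85]. Speed limits (rad/s): [2.79, 2.79, 3.14, 3.14, 3.14, 3.14].

INTERFACE

Orientations are given as a unit quaternion [x, y, z, w].
In Python, from rig import * gives the robot as it stands.
- The arm moves only by the tool move_arm, never from a script. Its argument "commands" is a list that holds one entry, the list of rows, each a list of 6 numbers: the shift along the tool's x, y, z in units of 40 mm (1.0 is 40 mm), then the turn, a rotation vector about the tool's x, y, z in rad. A call has 1 to 12 rows; each row is the pose to reach, as a shift and turn from the pose commanded when the call began, along the tool's axes at that moment; what a row does not reach only later rows make up. A row lasts 1/8 s, in which the tool goes at most 62.5 mm and 10.7 degrees, less where a joint would pass 70% of its speed; a pose out of reach is approached as far as the arm can. A call with a gripper value outside its range is refused whole. "claw" is the closure, from -1 (fully open) to 1 (shut), so that 0 is half open, set as the call begins (left out, the last holds). The fingers move at their own pace and stop on an object; "squeeze" is the grip in N (left out, the last holds). Time passes only in rows, so rows that repeat a pose let the fingers close. It gives the time, the measured TCP pose, the force, the opening and the grip force at its end, in the units of the state.
- get_obs(): the state, without advancing time (a new reading comes with each control period).
- camera(name): name is "scene" or "top" or "wrist"; returns a dict with "pixels" (384x512x3 uint8, blue, green, red), "range_z" (384x512 float32, m along the optical axis (not along the pixel's ray), 0 where there is no reading), "camera_matrix" (3x3 intrinsics, pixels), "D" ([k1, k2, p1, p2, k3] as OpenCV has them; the pictures are not rectified), "extrinsics" (4x4, takes a point from world to camera coordinates). Camera axes: x right, y up, looking along -z (the intrinsics and any distortion apply to the point x, -y, -z); pixel columns grow to the right and rows downward; lengths in m; the calibration is good to about 2 mm. A picture is of the moment at which its call begins.
- hand_in(): hands the job in; it is judged then, once.
The state is a dict: "time": time; "q": joint angles; "joint_velocities": joint speeds; "joint_torque": joint torques, N m; "position": TCP position; "tool_rot": TCP orientation; "ft_force": force on the tool from outside, world axes, zero at the start; "moment": the same for the moment, N m; "grip_width": finger opening in m; "grip_force": force on a finger pad.
Only numpy, scipy, OpenCV 4.12 (cv2) and the standard library are available. Lean on these libraries where they do the work, as an engineer would, in place of code of your own. Each camera call takes 0.05 s, during which the arm holds its last target. There are 200 camera calls.

TASK

Shut the feed valve of the small strainer unit by swinging its lever a quarter turn to the stop, so that it lies across the pipe. Then lift the metal flap of the strainer box gently (it has a roller grip on its front edge) until it stands straight up at its balance point, and finish while still holding it there in the gripper, not letting it fall either way, so that the screen can be inspected. Leave the swab jar, the dropper bottle and the roll of tape beside it alone.

Things in the scene. Friction and masses are not known exactly. Their poses are not given: they have to be found in the camera images.
- strainer_unit: Grey strainer unit on a steel base plate 150 x 220 x 8 mm (its x, y), fixed to the bench. Origin: centre of the plate's underside. Its x axis points away from the robot (yaw within 0.4 rad), y to the left. On its left half stands a grey open box 105 x 110 mm, rim 68 mm above the bench, covered by the flap; on its right half a ball valve, up to 50 mm high, on a pipe along y, with a lever on top.
- lever_pivot (a point): Point on the lever's vertical turning axis, at half the lever's height, 59 mm above the bench. (Mind the tall cabinet, 0.69 m high, that stands on the bench behind the jar and bottles: it fills the space beyond about x = 0.50 to the left of y = -0.02; come to the unit with the arm drawn in.)
- lever_grip (a point): Point in the middle of the lever's black sleeve, 60 mm out from the pivot, 59 mm above the bench. The sleeve is 14 mm wide, 12 mm high, and runs from 26 to 82 mm out from the pivot; under it is at least 35 mm of free space from 40 mm out, and both sides are free.
- valve_lever (a joint): Angle of the valve lever. 0: open, lever along the pipe, pointing to the unit's -y (right). 1.571: shut, at the stop, lever across the pipe, pointing to the unit's -x (towards the robot). It grows clockwise seen from above. Light friction (about 1 N at the sleeve); it stays where it is left. It starts between 0 and 0.3.
- flap_hinge (a point): Middle of the flap's hinge line, at the far top edge of the box, 72 mm above the bench. The hinge line runs along the unit's y axis.
- flap_grip (a point): Centre of the roller grip: black sleeve 16 mm thick, 72 mm long, turning freely on a bar along the flap's front edge, parallel to the hinge, 150 mm from it, in the flap's plane. Sleeve axis to plate edge: 42 mm, open between. Flap shut: 72 mm above the bench, in front of the box, clear below for 60 mm. As it turns freely, a gripper holding it may point down all the way while the flap swings.
- flap (a joint): Angle of the flap, an aluminium plate 108 mm wide and 4 mm thick. 0: shut, lying level on the box, grip towards the robot. 1.571: standing straight up, its balance point, grip directly above the hinge. Stop at 2.3, thrown back. Nothing holds it: below 1.571 it falls shut, above 1.571 it falls back. It weighs about 0.28 kg (0.2 to 0.39 kg), 1 to 2 N at the grip to lift.
- swab_jar: White jar with a screw lid, 69 mm across and 74 mm tall; origin at the centre of its underside. To be left alone.
- dropper: Small white bottle, 26 mm across and 44 mm tall; origin at the centre of its underside. To be left alone.
- silver_tape: Roll of tape, 55 mm across and 50 mm tall, standing on its flat side; origin at the centre of its underside. To be left alone.

How it is judged:
By the outcome, as a careful person would: the job done as asked, in the order asked, and still so for the second after the job is handed in, while the arm keeps its last pose, push and grip.
It also fails if it takes over 61 s, if anything falls off the work surface, if the arm or the gripper's body presses on something with over 40 N, if the wrist force passes 120 N, or if a joint passes its speed limit or range.

## Working session

There is one attempt and no reset: what is moved stays moved. The work goes in short steps, Python scripts to look and compute and a tool call to move; the robot and the scene stay as the last step left them, time stands still between calls to the robot, and variables do not carry over. Pictures are saved under pics/ and viewed, at most 10 in all, crops included, and the job is handed in when it is done.

Besides the shell and the picture viewer there is one more tool, called after "Request:" in YAML: its name, and indented under it one key for each argument. move_arm: Moves the arm, as the interface text tells. Its arguments: {"type":"object","properties":{"commands":{"type":"array","items":{"type":"array","items":{"type":"array","items":{"type":"number"}}}},"claw":{"type":"number"},"squeeze":{"type":"number"}},"required":["commands"]}

```bash
mkdir -p pics
cat > h.py <<'E'
from rig import *
import numpy as np, cv2, pickle
from scipy.spatial.transform import Rotation as R
def snap(name):
    c=camera(name); pickle.dump(c,open(f'/tmp/{name}.pkl','wb')); return c
def load(name): return pickle.load(open(f'/tmp/{name}.pkl','rb'))
def ray(c,u,v):
    p=cv2.undistortPoints(np.array([[[u,v]]],float),c['camera_matrix'],c['D'])[0,0]
    E=c['extrinsics'];d=E[:3,:3].T@np.array([p[0],-p[1],-1.]);o=-E[:3,:3].T@E[:3,3];return o,d
def atz(c,u,v,z):
    o,d=ray(c,u,v);return o+d*(z-o[2])/d[2]
def dep(c,u,v):
    o,d=ray(c,u,v);return o+d*c['range_z'][int(round(v)),int(round(u))]
E
python3 - <<'E'
from h import *
for n in('scene','top'):
    c=snap(n);cv2.imwrite(f'pics/{n}0.png',c['pixels'])
print(get_obs())
E
```

```text
{'time': 0.1, 'q': array([-1.42551542e+00,  5.28393321e-01,  1.43380624e+00, -3.99470809e-05,
        1.18140331e+00, -1.78485575e-01]), 'joint_velocities': array([ 5.79132828e-04, -2.22808299e-03, -3.23948637e-03,  2.52694892e-05,
        3.11252608e-04,  1.38256918e-03]), 'joint_torque': array([-4.94096766e-04, -4.40985525e+01, -1.77150285e+01,  6.34858129e-02,
        5.33987966e-02, -4.15103693e-05]), 'position': array([ 0.19882233, -0.59219536,  0.40384656]), 'tool_rot': array([ 9.86923775e-01,  1.61184528e-01, -1.78171234e-06, -1.00527924e-03]), 'ft_force': array([-0.08728298,  0.95582259,  0.97221168]), 'moment': array([0.02954701, 0.01417146, 0.00155429]), 'grip_force': 0.0, 'grip_width': 0.08705917906255646}
```

View pics/top0.png

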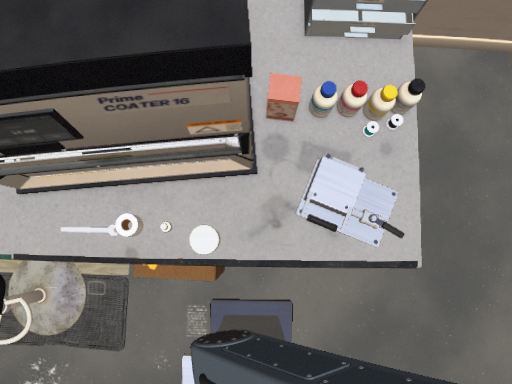

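View pics/scene0.png

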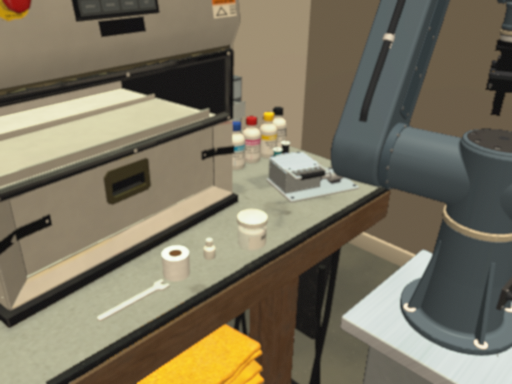

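The top view shows the unit at about (350,200), with the flap grip near (322,223) and the lever sleeve near (393,228). I'll enlarge that area.

Run:
```python
from h import *
c=load('top');p=c['pixels'][145:255,285:415]
cv2.imwrite('pics/top1.png',cv2.resize(p,None,fx=6,fy=5.4545,interpolation=cv2.INTER_CUBIC) if 0 else cv2.resize(p,None,fx=5,fy=5,interpolation=cv2.INTER_CUBIC))
for u,v in [(322,223),(393,228),(350,200)]: print(dep(c,u,v),atz(c,u,v,.07))
```

```text
[ 0.47667531 -0.16577115  0.08455182] [ 0.47728375 -0.16809259  0.07      ]
[ 0.46768557 -0.33567681  0.06654826] [ 0.46757642 -0.33452312  0.07      ]
[ 0.5309007  -0.232187    0.07666333] [ 0.53155894 -0.23370895  0.07      ]
```

View pics/top1.png

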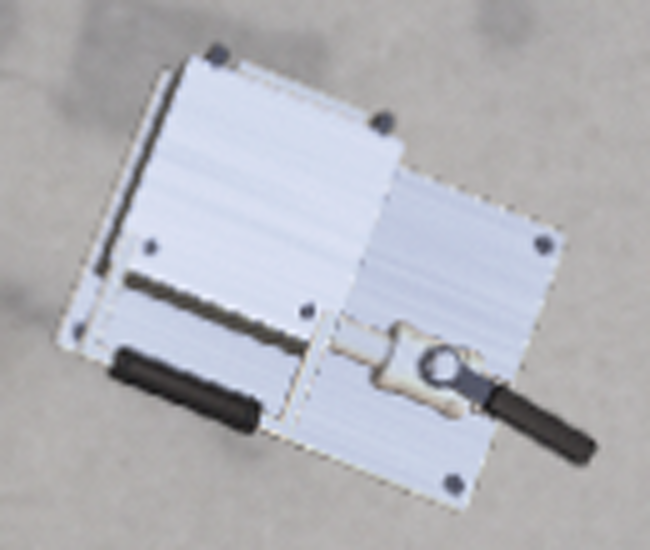

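The crop shows the grip sleeve from (118,362) to (252,415), the lever pivot at (444,364), the lever sleeve from (490,400) to (588,452), and the hinge knobs at (217,55) and (383,122).

Run:
```python
from h import *
c=load('top')
f=lambda x,y,z:atz(c,285+(x+.5)/5-.5,145+(y+.5)/5-.5,z)
P=dict(g1=f(118,362,.074),g2=f(252,415,.074),h1=f(217,55,.074),h2=f(383,122,.074),piv=f(444,364,.064),s1=f(490,400,.061),s2=f(588,452,.061),c1=f(562,236,.008),c2=f(466,510,.008),c3=f(58,345,.008))
for k,v in P.items(): print(k,v.round(4))
a=lambda d:np.arctan2(d[1],d[0])
g=(P['g1']+P['g2'])/2;h=(P['h1']+P['h2'])/2
print('grip',g,'hinge',h,np.linalg.norm(h-g),'yaws',a(h-g),a(P['g1']-P['g2'])-np.pi/2,a(P['h1']-P['h2'])-np.pi/2,a(P['c3']-P['c2'])-np.pi/2,a(P['c1']-P['c2']))
print('lens',np.linalg.norm(P['g1']-P['g2']),np.linalg.norm(P['c3']-P['c2']),np.linalg.norm(P['c1']-P['c2']),np.linalg.norm(P['s1']-P['piv']),np.linalg.norm(P['s2']-P['piv']))
print('lever dir',a(P['s2']-P['piv']), 'tool', R.from_quat(get_obs()['tool_rot']).as_matrix().round(3))
```

```text
g1 [ 0.4905 -0.1356  0.074 ]
g2 [ 0.4669 -0.1975  0.074 ]
h1 [ 0.6349 -0.1821  0.074 ]
h2 [ 0.6044 -0.2602  0.074 ]
piv [ 0.4921 -0.2901  0.064 ]
s1 [ 0.4756 -0.3127  0.061 ]
s2 [ 0.4516 -0.3594  0.061 ]
c1 [ 0.56   -0.3672  0.008 ]
c2 [ 0.4235 -0.3164  0.008 ]
c3 [ 0.5021 -0.1143  0.008 ]
grip [ 0.47870696 -0.16654382  0.074     ] hinge [ 0.61967536 -0.22113261  0.074     ] 0.15116886570397742 yaws -0.3694593268140395 -0.36355403702015554 -0.37215096692894867 -0.3712886981674828 -0.35671938442131
lens 0.06622506617268467 0.21684533231707034 0.14567795439565995 0.02813165695429057 0.08029263494234332
lever dir -2.0986459177621453 tool [[ 0.948  0.318 -0.   ]
 [ 0.318 -0.948  0.002]
 [ 0.    -0.002 -1.   ]]
```

```bash
cat >> h.py <<'E'
def down(psi):
    y=np.array([np.cos(psi),np.sin(psi),0]);z=np.array([0,0,-1.]);return R.from_matrix(np.c_[np.cross(y,z),y,z])
def rows(targets,p0=None,r0=None):
    "targets: (grasp point xyz, tool-y angle); start is the measured pose"
    s=get_obs();p0=s['position'] if p0 is None else p0;r0=R.from_quat(s['tool_rot']) if r0 is None else r0
    for g,psi in targets:
        r=down(psi);p=np.array(g)-r.as_matrix()[:,2]*.164
        print((r0.inv().apply(p-p0)/.04).round(2).tolist(),(r0.inv()*r).as_rotvec().round(3).tolist())
PIV=np.array([.4921,-.2901,.059]);YAW=-.368
E
python3 - <<'E'
from h import *
rows([((.4619,-.3419,.16),-.528),((.4619,-.3419,.059),-.528)])
E
```

```text
[8.23, -3.84, 2.01] [-0.002, -0.001, -0.719]
[8.22, -3.83, 4.53] [-0.002, -0.001, -0.719]
```

Request:
move_arm:
  commands:
    - [[0.8,-0.4,0.2,0,0,-0.07],[1.6,-0.75,0.4,0,0,-0.14],[2.5,-1.15,0.6,0,0,-0.22],[3.3,-1.55,0.8,0,0,-0.29],[4.1,-1.9,1.0,0,0,-0.36],[4.9,-2.3,1.2,0,0,-0.43],[5.8,-2.7,1.4,0,0,-0.5],[6.6,-3.05,1.6,0,0,-0.58],[7.4,-3.45,1.8,0,0,-0.65],[8.2,-3.83,2.0,0,0,-0.72],[8.2,-3.83,2.0,0,0,-0.72],[8.2,-3.83,2.0,0,0,-0.72]]
  claw: -0.1
  squeeze: 10

```text
time: 1.6
position: [0.4609, -0.3431, 0.3246]
tool_rot: [0.867, 0.498, -0.0, -0.0]
ft_force: [1.4, 0.1, 0.6]
grip_width: 0.0476
grip_force: 0.0
```

Run:
```python
from h import *
c=snap('wrist');cv2.imwrite('pics/w0.png',c['pixels'])
s=get_obs();print(s['time'],s['position'],s['q'],s['grip_width'],s['ft_force'])
rows([((.4619,-.3419,.059),-.528)])
# projection check
for P in (PIV,[.4619,-.3419,.059],[.4787,-.1665,.072]):
    E=c['extrinsics'];q=E[:3,:3]@np.array(P)+E[:3,3];q=q*[1,-1,-1];print(cv2.projectPoints(q[None],np.zeros(3),np.zeros(3),c['camera_matrix'],c['D'])[0].ravel())
```

```text
1.65 [ 0.46067728 -0.34355045  0.32480085] [-8.35059662e-01  5.64403186e-01  1.63630938e+00 -5.15040142e-04
  9.40682389e-01 -3.06797709e-01] 0.048135294613268834 [ 0.21661309  0.08503836 -0.51981379]
[0.05, 0.01, 2.54] [0.0, 0.0, 0.0]
[253.90411402 130.89824056]
[253.88351951 195.70032968]
[159.32046761   1.52589506]
```

View pics/w0.png

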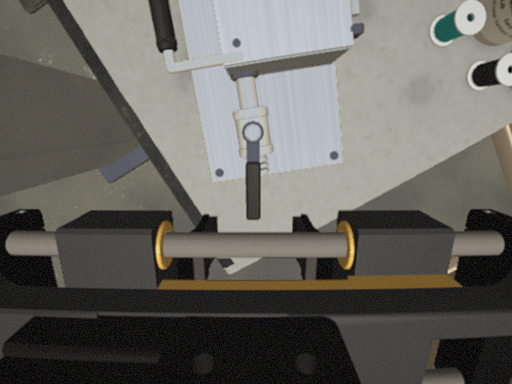

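The wrist view confirms the fit: pivot seen at (253,131) against (254,131) predicted, and the sleeve runs along column 253. I'll descend and grip lightly.

Request:
move_arm:
  commands:
    - [[0,0,0.3,0,0,0],[0,0,0.7,0,0,0],[0,0,1.1,0,0,0],[0,0,1.5,0,0,0],[0.05,0,1.9,0,0,0],[0.05,0,2.2,0,0,0],[0.05,0,2.4,0,0,0],[0.05,0,2.53,0,0,0],[0.05,0,2.53,0,0,0]]

```text
time: 2.78
position: [0.4621, -0.3412, 0.2234]
tool_rot: [0.867, 0.499, -0.0, -0.0]
ft_force: [0.4, -0.1, -0.2]
grip_width: 0.048
grip_force: 0.0
```

Request:
move_arm:
  commands:
    - [[0,0,0,0,0,0],[0,0,0,0,0,0],[0,0,0,0,0,0],[0,0,0,0,0,0],[0,0,0,0,0,0],[0,0,0,0,0,0]]
  claw: 1
  squeeze: 6

```text
time: 3.52
position: [0.4619, -0.3411, 0.2236]
tool_rot: [0.867, 0.499, -0.0, -0.0]
ft_force: [-1.3, -0.5, 2.2]
grip_width: 0.0142
grip_force: 6.0
```

Run:
```python
from h import *
s=get_obs();print(s['time'],s['position'],s['q'],s['grip_width'],s['ft_force'],s['grip_force'])
r=R.from_quat(s['tool_rot']);y=r.as_matrix()[:,1];print(np.arctan2(y[1],y[0]))
th0=-2.0986
T=[]
for k in range(1,13):
    th=th0-k*1.47/12;g=PIV+.06*np.array([np.cos(th),np.sin(th),0]);T.append((g,th+np.pi/2))
rows(T)
```

```text
3.525 [ 0.46189228 -0.34110411  0.22363795] [-8.30568605e-01  7.21949611e-01  1.69323491e+00 -4.60707651e-04
  7.27029319e-01 -3.03570982e-01] 0.014237190373907912 [-1.34651695 -0.46239735  2.18656612] 6.000001388601959
-0.5266533455998916
[-0.01, -0.17, 0.02] [-0.001, 0.0, 0.124]
[0.03, -0.35, 0.02] [-0.001, 0.0, 0.246]
[0.08, -0.53, 0.02] [-0.001, 0.0, 0.369]
[0.16, -0.7, 0.02] [-0.001, 0.0, 0.491]
[0.26, -0.85, 0.02] [-0.001, 0.0, 0.614]
[0.37, -1.0, 0.02] [-0.001, 0.0, 0.736]
[0.5, -1.12, 0.02] [-0.001, 0.0, 0.859]
[0.65, -1.23, 0.02] [-0.001, 0.0, 0.981]
[0.81, -1.33, 0.02] [-0.001, 0.0, 1.104]
[0.98, -1.4, 0.02] [-0.001, 0.001, 1.226]
[1.15, -1.45, 0.02] [-0.001, 0.001, 1.349]
[1.33, -1.48, 0.02] [-0.0, 0.001, 1.471]
```

Request:
move_arm:
  commands:
    - [[0,-0.17,0,0,0,0.124],[0.03,-0.35,0,0,0,0.246],[0.08,-0.53,0,0,0,0.369],[0.16,-0.7,0,0,0,0.491],[0.26,-0.85,0,0,0,0.614],[0.37,-1.0,0,0,0,0.736],[0.5,-1.12,0,0,0,0.859],[0.65,-1.23,0,0,0,0.981],[0.81,-1.33,0,0,0,1.104],[0.98,-1.4,0,0,0,1.226],[1.1,-1.43,0,0,0,1.31],[1.1,-1.43,0,0,0,1.31]]

```text
time: 5.03
position: [0.4345, -0.2743, 0.2236]
tool_rot: [0.991, -0.132, -0.0, -0.0]
ft_force: [-3.4, -1.0, 1.2]
grip_width: 0.0137
grip_force: 6.0
```

Run:
```python
from h import *
s=get_obs();print(s['time'],s['position'],s['grip_width'],s['ft_force'],s['grip_force'])
r=R.from_quat(s['tool_rot']);y=r.as_matrix()[:,1];psi=np.arctan2(y[1],y[0]);print(psi)
d=s['position']-PIV;th=np.arctan2(d[1],d[0]);print('lever th',th, np.hypot(*d[:2]),'target',YAW-np.pi+2*np.pi)
T=[]
for e in(0,.03,.06,.1):
    th=YAW-np.pi-e;g=PIV+.06*np.array([np.cos(th),np.sin(th),0]);T.append((g,th+np.pi/2))
rows(T)
```

```text
5.025 [ 0.43454501 -0.27426683  0.22361639] 0.013717338734311732 [-3.39055475 -0.99475946  1.22665836] 6.000223781447858
-1.8363857945117048
lever th 2.8731367744762024 0.059693095670553156 target 2.7735926535897932
[0.0, -0.15, 0.02] [-0.0, 0.001, 0.102]
[0.01, -0.19, 0.02] [-0.0, 0.001, 0.132]
[0.01, -0.24, 0.02] [-0.0, 0.001, 0.162]
[0.02, -0.3, 0.02] [-0.0, 0.001, 0.202]
```

Request:
move_arm:
  commands:
    - [[0,-0.07,0,0,0,0.05],[0,-0.15,0,0,0,0.1],[0.01,-0.19,0,0,0,0.13],[0.01,-0.24,0,0,0,0.15],[0.01,-0.28,0,0,0,0.16],[0.01,-0.28,0,0,0,0.16]]

```text
time: 5.78
position: [0.4378, -0.266, 0.2236]
tool_rot: [0.978, -0.21, 0.0, 0.002]
ft_force: [-7.7, -8.9, -0.9]
grip_width: 0.0205
grip_force: 6.0
```

Run:
```python
from h import *
s=get_obs();print(s['time'],s['position'],s['grip_width'],s['ft_force'],s['moment'],s['grip_force'])
d=s['position']-PIV;print('lever th',np.arctan2(d[1],d[0]), np.hypot(*d[:2]))
```

```text
5.775 [ 0.43781352 -0.26598828  0.22364965] 0.020464326604638827 [-7.70727434 -8.89398845 -0.87656524] [-1.54523136  1.26760019  0.11975224] 6.00080044940114
lever th 2.7236084085668226 0.05940031478549127
```

The lever has reached its stop. The reaction is about 11 N and the finger was pushed open. I'll release it and go up.

Request:
move_arm:
  commands:
    - [[0,0.05,0,0,0,0],[0,0.05,0,0,0,0],[0,0.05,0,0,0,0],[0,0.05,-0.3,0,0,0],[0,0.05,-0.8,0,0,0],[0,0.05,-1.3,0,0,0],[0,0.05,-1.8,0,0,0],[0,0.05,-2.3,0,0,0],[0,0.05,-2.6,0,0,0],[0,0.05,-2.6,0,0,0]]
  claw: -0.1

```text
time: 7.02
position: [0.4375, -0.2655, 0.3286]
tool_rot: [0.977, -0.211, 0.001, 0.001]
ft_force: [-0.2, -0.6, 0.3]
grip_width: 0.0478
grip_force: 0.0
```

Run:
```python
from h import *
c=snap('wrist');cv2.imwrite('pics/w1.png',c['pixels'])
s=get_obs();print(s['time'],s['position'],s['q'],s['grip_width'])
g=np.array([.4787,-.1665,.0])
for psi in(YAW,YAW+np.pi): rows([(g+[0,0,.15],psi),(g+[0,0,.072],psi)])
for P in (PIV,PIV+.06*np.array([-.933,.36,0]),[.4787,-.1665,.072]):
    E=c['extrinsics'];q=E[:3,:3]@np.array(P)+E[:3,3];q=q*[1,-1,-1];print(cv2.projectPoints(q[None],np.zeros(3),np.zeros(3),c['camera_matrix'],c['D'])[0].ravel())
```

```text
7.075 [ 0.43726615 -0.26532099  0.32786287] [-7.64152708e-01  4.89833449e-01  1.79132487e+00  2.26009208e-05
  8.59777534e-01  1.23260291e+00] 0.04784485394214119
[-0.08, -2.68, 0.35] [0.001, -0.0, -1.629]
[-0.08, -2.68, 2.3] [0.001, -0.0, -1.629]
[-0.08, -2.68, 0.35] [-0.0, -0.001, 1.513]
[-0.08, -2.68, 2.3] [-0.0, -0.001, 1.513]
[255.13362057 133.47101889]
[258.68152555 196.95599942]
[139.74646963 204.01204486]
```

View pics/w1.png

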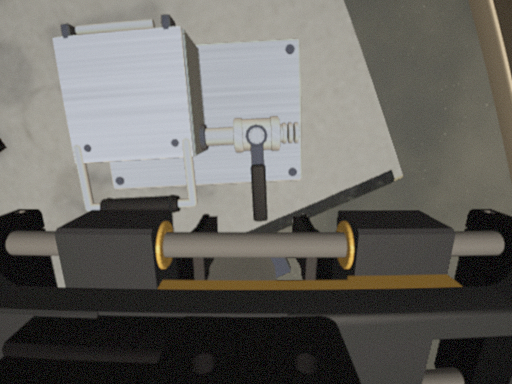

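The lever lies straight across the pipe, from pivot (256,134) to sleeve (259,190). The roller is seen at (140,204), matching the prediction of (140,204). Next I go above the roller.

Request:
move_arm:
  commands:
    - [[0,-0.25,0,0,0,-0.15],[0,-0.5,0,0,0,-0.3],[0,-0.75,0.05,0,0,-0.45],[0,-1.0,0.1,0,0,-0.6],[0,-1.25,0.15,0,0,-0.75],[0,-1.5,0.2,0,0,-0.9],[-0.05,-1.75,0.25,0,0,-1.05],[-0.05,-2.0,0.3,0,0,-1.2],[-0.05,-2.3,0.35,0,0,-1.36],[-0.08,-2.5,0.35,0,0,-1.5],[-0.08,-2.68,0.35,0,0,-1.63],[-0.08,-2.68,0.35,0,0,-1.63]]
  claw: 0.2

```text
time: 8.57
position: [0.4785, -0.1661, 0.3127]
tool_rot: [0.824, 0.566, -0.0, -0.001]
ft_force: [0.4, 0.4, 0.0]
grip_width: 0.0349
grip_force: 0.0
```

Run:
```python
from h import *
c=snap('wrist');cv2.imwrite('pics/w2.png',c['pixels'])
s=get_obs();print(s['time'],s['position'],s['q'],s['grip_width'])
rows([((.4787,-.1665,.072),YAW)])
u=np.array([np.cos(YAW),np.sin(YAW),0]);v=np.array([-u[1],u[0],0])
g=np.array([.4787,-.1665,.072])
for P in (g,g+.036*v,g-.036*v,g+.15*u):
    E=c['extrinsics'];q=E[:3,:3]@np.array(P)+E[:3,3];q=q*[1,-1,-1];print(cv2.projectPoints(q[None],np.zeros(3),np.zeros(3),c['camera_matrix'],c['D'])[0].ravel())
```

```text
8.625 [ 0.47853896 -0.16634698  0.31281851] [-5.55423063e-01  5.10008194e-01  1.81466744e+00 -7.04278810e-05
  8.18537870e-01 -1.86650085e-01] 0.03500893367396518
[-0.0, 0.01, 1.92] [-0.002, -0.0, -0.001]
[254.24700342 205.33556931]
[254.25660123 163.57454755]
[254.23865869 243.99327906]
[425.69645565 205.231483  ]
```

View pics/w2.png

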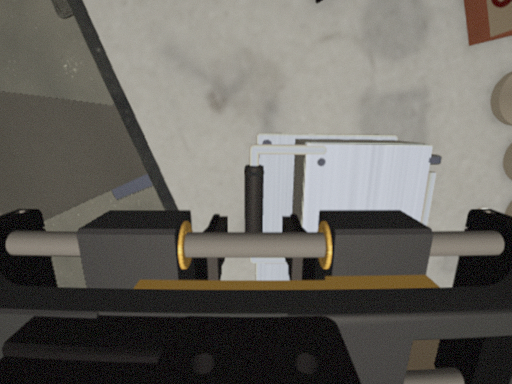

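The roller lies along column 254 and its end is at row 165, as predicted. The plate edge at column 302 is 42 mm away, as it should be. I'll descend and grip.

Request:
move_arm:
  commands:
    - [[0,0,0.3,0,0,0],[0,0,0.6,0,0,0],[0,0,0.9,0,0,0],[0,0,1.2,0,0,0],[0,0,1.5,0,0,0],[0,0,1.75,0,0,0],[0,0,1.92,0,0,0],[0,0,1.92,0,0,0]]

```text
time: 9.62
position: [0.4786, -0.1665, 0.2363]
tool_rot: [0.824, 0.566, -0.0, -0.0]
ft_force: [0.2, -0.7, 0.3]
grip_width: 0.0349
grip_force: 0.0
```

Request:
move_arm:
  commands:
    - [[0,0,0,0,0,0],[0,0,0,0,0,0],[0,0,0,0,0,0],[0,0,0,0,0,0],[0,0,0,0,0,0]]
  claw: 1
  squeeze: 15

```text
time: 10.25
position: [0.4777, -0.1661, 0.2368]
tool_rot: [0.824, 0.566, -0.001, -0.001]
ft_force: [-5.8, 0.1, 5.3]
grip_width: 0.0154
grip_force: 15.0
```

Run:
```python
from h import *
s=get_obs();print(s['time'],s['position'],s['grip_width'],s['ft_force'],s['grip_force'])
u=np.array([np.cos(YAW),np.sin(YAW),0]);g0=s['position']-[0,0,.164]
H=g0+.15*u;print('hinge',H)
a=np.linspace(0,np.pi/2,37)[1:]
rows([(H+.15*np.array([-u[0]*np.cos(t),-u[1]*np.cos(t),np.sin(t)]),YAW) for t in a])
```

```text
10.25 [ 0.47768821 -0.16611968  0.23676027] 0.015415816217077072 [-5.76594231  0.05868491  5.33021214] 14.982995688915253
hinge [ 0.61764552 -0.22008219  0.07276027]
[0.0, 0.0, -0.16] [-0.003, -0.0, 0.001]
[0.0, 0.01, -0.33] [-0.003, -0.0, 0.001]
[0.0, 0.03, -0.49] [-0.003, -0.0, 0.001]
[0.0, 0.05, -0.65] [-0.003, -0.0, 0.001]
[0.0, 0.09, -0.81] [-0.003, -0.0, 0.001]
[0.0, 0.12, -0.97] [-0.003, -0.0, 0.001]
[0.0, 0.17, -1.13] [-0.003, -0.0, 0.001]
[-0.0, 0.22, -1.28] [-0.003, -0.0, 0.001]
[-0.0, 0.28, -1.44] [-0.003, -0.0, 0.001]
[-0.0, 0.35, -1.59] [-0.003, -0.0, 0.001]
[-0.0, 0.42, -1.73] [-0.003, -0.0, 0.001]
[-0.0, 0.5, -1.88] [-0.003, -0.0, 0.001]
[-0.0, 0.58, -2.02] [-0.003, -0.0, 0.001]
[-0.0, 0.67, -2.15] [-0.003, -0.0, 0.001]
[-0.0, 0.77, -2.29] [-0.003, -0.0, 0.001]
[-0.0, 0.87, -2.41] [-0.003, -0.0, 0.001]
[-0.0, 0.98, -2.54] [-0.003, -0.0, 0.001]
[-0.0, 1.09, -2.66] [-0.003, -0.0, 0.001]
[-0.0, 1.21, -2.77] [-0.003, -0.0, 0.001]
[-0.0, 1.33, -2.88] [-0.003, -0.0, 0.001]
[-0.0, 1.46, -2.98] [-0.003, -0.0, 0.001]
[-0.0, 1.59, -3.08] [-0.003, -0.0, 0.001]
[-0.0, 1.72, -3.17] [-0.003, -0.0, 0.001]
[-0.0, 1.86, -3.25] [-0.003, -0.0, 0.001]
[-0.0, 2.01, -3.33] [-0.003, -0.0, 0.001]
[-0.0, 2.15, -3.41] [-0.003, -0.0, 0.001]
[-0.0, 2.3, -3.47] [-0.003, -0.0, 0.001]
[-0.0, 2.46, -3.53] [-0.003, -0.0, 0.001]
[-0.0, 2.61, -3.59] [-0.003, -0.0, 0.001]
[-0.0, 2.77, -3.63] [-0.003, -0.0, 0.001]
[-0.0, 2.93, -3.67] [-0.003, -0.0, 0.001]
[-0.0, 3.09, -3.7] [-0.003, -0.0, 0.001]
[-0.0, 3.25, -3.73] [-0.003, -0.0, 0.001]
[-0.0, 3.41, -3.75] [-0.003, -0.0, 0.001]
[-0.0, 3.57, -3.76] [-0.003, -0.0, 0.001]
[-0.0, 3.74, -3.76] [-0.003, -0.0, 0.001]
```

Request:
move_arm:
  commands:
    - [[0,0,-0.16,0,0,0],[0,0,-0.33,0,0,0],[0,0.01,-0.49,0,0,0],[0,0.03,-0.65,0,0,0],[0,0.07,-0.81,0,0,0],[0,0.1,-0.97,0,0,0],[0,0.15,-1.13,0,0,0],[0,0.2,-1.28,0,0,0],[0,0.26,-1.44,0,0,0],[0,0.33,-1.59,0,0,0],[0,0.4,-1.73,0,0,0],[0,0.48,-1.88,0,0,0]]

```text
time: 11.75
position: [0.4964, -0.1734, 0.3127]
tool_rot: [0.824, 0.566, -0.0, -0.0]
ft_force: [-5.0, -0.1, 1.5]
grip_width: 0.0157
grip_force: 15.0
```

Run:
```python
from h import *
s=get_obs();print(s['time'],s['position'],s['grip_width'],s['ft_force'],s['grip_force'])
H=np.array([.6176,-.2201,.0725]);u=np.array([np.cos(YAW),np.sin(YAW),0])
d=s['position']-[0,0,.164]-H;print('r',np.hypot(d@u,d[2]),'ang',np.arctan2(d[2],-d@u),'lat',d@[-u[1],u[0],0])
```

```text
11.75 [ 0.49642716 -0.17339702  0.31272399] 0.015658912891276786 [-5.04860795 -0.12176208  1.46661476] 14.982296526432037
r 0.1505792877446185 ang 0.5307786107859531 lat -1.5781889491667256e-05
```

Request:
move_arm:
  commands:
    - [[0,0.08,-0.14,0,0,0],[0,0.17,-0.27,0,0,0],[0,0.27,-0.41,0,0,0],[0,0.37,-0.53,0,0,0],[0,0.48,-0.66,0,0,0],[0,0.59,-0.78,0,0,0],[0,0.71,-0.89,0,0,0],[0,0.83,-1.0,0,0,0],[0,0.96,-1.1,0,0,0],[0,1.09,-1.2,0,0,0],[0,1.22,-1.29,0,0,0],[0,1.36,-1.37,0,0,0]]

```text
time: 13.25
position: [0.5479, -0.1935, 0.3674]
tool_rot: [0.824, 0.566, -0.0, 0.001]
ft_force: [-5.1, -3.4, 2.9]
grip_width: 0.0153
grip_force: 15.0
```

```bash
cat > st.py <<'E'
from h import *
s=get_obs();print(s['time'],s['position'],s['grip_width'],s['ft_force'],s['grip_force'])
H=np.array([.6176,-.2201,.0725]);u=np.array([np.cos(YAW),np.sin(YAW),0])
d=s['position']-[0,0,.164]-H;print('r',np.hypot(d@u,d[2]),'ang',np.arctan2(d[2],-d@u),'lat',d@[-u[1],u[0],0],'fu',s['ft_force']@u)
rows([(H+[0,0,.15],YAW)])
E
python3 st.py
```

```text
13.25 [ 0.54792521 -0.193508    0.36741583] 0.015318449325142062 [-5.1272062  -3.42848777  2.87458134] 14.982406944036484
r 0.15066718099724383 ang 1.0529906075476272 lat -0.0002538787284665153 fu -3.5505344723528927
[0.0, 1.87, -0.47] [0.001, 0.001, 0.001]
```

Request:
move_arm:
  commands:
    - [[0,0.15,-0.08,0,0,0],[0,0.29,-0.15,0,0,0],[0,0.44,-0.21,0,0,0],[0,0.6,-0.27,0,0,0],[0,0.75,-0.33,0,0,0],[0,0.91,-0.37,0,0,0],[0,1.07,-0.41,0,0,0],[0,1.23,-0.44,0,0,0],[0,1.39,-0.47,0,0,0],[0,1.55,-0.48,0,0,0],[0,1.7,-0.49,0,0,0],[0,1.7,-0.49,0,0,0]]

```text
time: 14.75
position: [0.6121, -0.2186, 0.3868]
tool_rot: [0.824, 0.566, 0.001, 0.002]
ft_force: [-1.2, -4.8, 2.1]
grip_width: 0.0155
grip_force: 15.0
```

```bash
python3 st.py
python3 - <<'E'
from h import *
c=snap('top');cv2.imwrite('pics/top2.png',cv2.resize(c['pixels'][130:260,280:420],None,fx=5,fy=4.5,interpolation=cv2.INTER_CUBIC))
c=snap('scene');cv2.imwrite('pics/sc2.png',cv2.resize(c['pixels'][120:230,230:390],None,fx=5,fy=5,interpolation=cv2.INTER_CUBIC))
E
```

```text
14.75 [ 0.61208733 -0.21861588  0.38679182] 0.015512346451622985 [-1.24339131 -4.80693804  2.12059251] 14.982208013534546
r 0.15039902086500007 ang 1.5330377744241035 lat -0.0005984305628817669 fu 0.5691515660163158
[0.01, 0.14, 0.01] [0.004, 0.002, 0.001]
```

View pics/sc2.png

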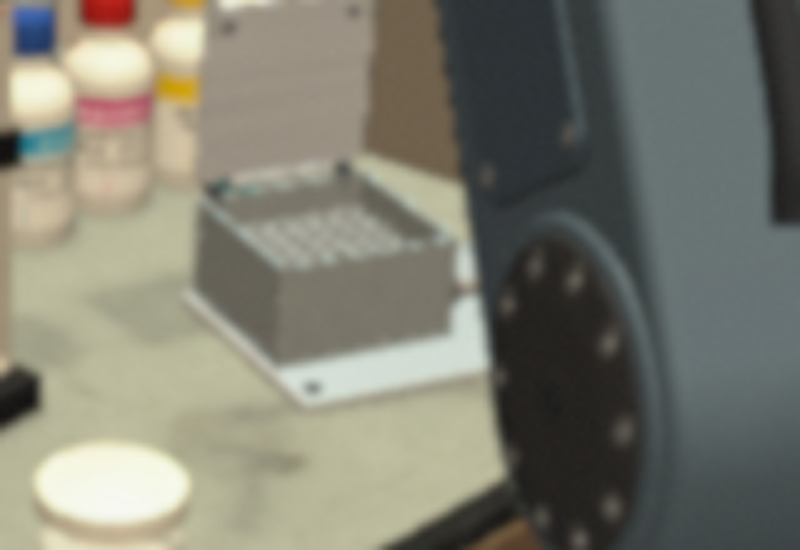

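The scene view shows the flap up and the box open, with the screen visible; the jar is in place. I still need the last ~5.5 mm to the balance point.

Request:
move_arm:
  commands:
    - [[0,0.05,0,0,0,0],[0,0.09,0.01,0,0,0],[0,0.13,0.01,0,0,0],[0,0.13,0.01,0,0,0],[0,0.13,0.01,0,0,0],[0,0.13,0.01,0,0,0],[0,0.13,0.01,0,0,0],[0,0.13,0.01,0,0,0]]

```text
time: 15.85
position: [0.6167, -0.2204, 0.3868]
tool_rot: [0.824, 0.566, 0.001, 0.003]
ft_force: [-2.4, -5.0, 3.9]
grip_width: 0.0155
grip_force: 15.0
```

```bash
python3 st.py
python3 - <<'E'
from h import *
c=snap('scene')
# flap plate points from scene depth near the flap, fit plane
p=[]
for v in range(118,156,1):
  for u in range(274,302,2):
    P=dep(c,u,v)
    if .09<P[2]<.2: p.append(P)
p=np.array(p)
for k in range(3):
  m=p.mean(0);n=np.linalg.svd(p-m)[2][2];e=(p-m)@n;p=p[abs(e)<2.5*e.std()]
uu=np.array([np.cos(YAW),np.sin(YAW),0]);n=n*np.sign(n@uu)
print(len(p),m,n,e.std(),'tilt from vertical',np.arcsin(n[2]),'yaw',np.arctan2(n[1],n[0]),'m along u vs H',(m-[.6176,-.2201,0])@uu)
E
```

```text
15.85 [ 0.61673749 -0.22042902  0.3868444 ] 0.015472172944117872 [-2.40038403 -5.03650815  3.9278096 ] 14.982347041368484
r 0.15034596299472297 ang 1.5662308495455488 lat -0.0006172769850751984 fu -0.42779113815290604
[0.02, 0.02, 0.01] [0.005, 0.002, 0.001]
422 [ 0.61366306 -0.22120211  0.13700312] [ 9.31839799e-01 -3.62869765e-01  3.50223029e-04] 0.0021809962628274145 tilt from vertical 0.00035022303575487225 yaw -0.371345754071312 m along u vs H -0.003276877943792321
```

View pics/top2.png

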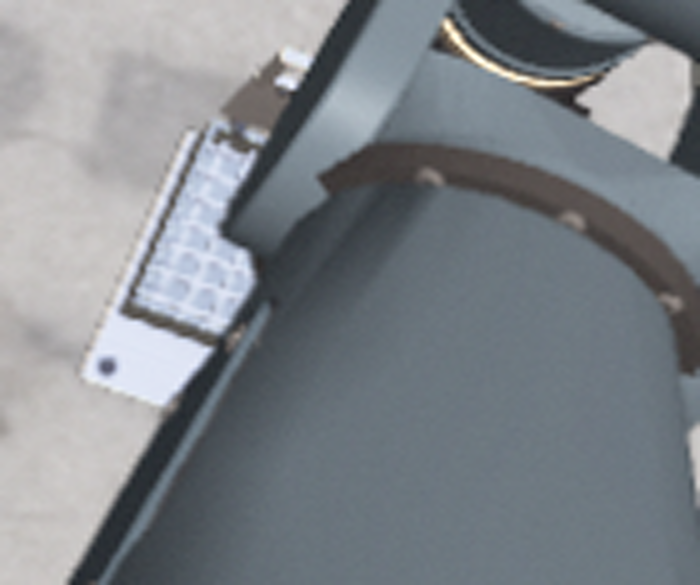

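The flap plane measures vertical to within 0.001 rad, and the top view shows the open box and screen (about (195,240)) beside the arm. The lever was last seen shut and hasn't been touched since.

```bash
python3 -c "
from rig import *
print(hand_in())"
```

```text
the job is handed in; nothing more can be done
None
```

The valve lever is swung shut against its stop, and the gripper is holding the flap upright at its balance point; the job is handed in at about 16 s on the robot's clock, with no verdict returned, and the jar, dropper bottle and tape were not touched.

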